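# Put away the paint-mixing pots and the palette knife

## Task

Put the painter's mixing set away: stack the three pots on the round wooden stand, building up from the large blue pot at the bottom, then the medium turquoise one, then the small ochre one, each with its foot fully home in the one below, and close the stack with the white lid. Lay the palette knife flat in its cut-out in the tool tray (before or after, as you like). Set the crockery down gently, without dropping it, and leave the roll of tape, the white bowl and the paint tube where they are.

Things in the scene. Friction and masses are not known exactly. Their poses are not given: they have to be found in the camera images.
- pot_large_mid (a point): Large pot, cobalt blue stoneware, round, open: straight body 70 mm across on a tapered foot 10 mm high (62 mm across, 55 at the bottom); 42 mm high in all, mouth 58 mm wide. 150 g. Its foot goes into the stand's recess. Point: on its axis, 21 mm above its underside; z up. Stands upright on the worktop.
- pot_medium_mid (a point): Medium pot of the set, turquoise, body 62 mm across, 38 mm high in all, mouth 50 mm; foot 10 mm high, 55 mm across, 48 at the bottom: it drops into the large pot's mouth until the flat shoulder above it rests on the rim. 120 g. Point: on its axis, 19 mm above its underside; z up. Stands upright.
- pot_small_mid (a point): Small pot of the set, ochre yellow, body 54 mm across, 34 mm high in all, mouth 42 mm; foot 10 mm high, 47 mm across, 40 at the bottom: it drops into the medium pot's mouth until the shoulder rests on the rim. 90 g. Point: on its axis, 17 mm above its underside; z up. Stands upright.
- lid_knob (a point): White lid, 36 mm high: a plug 9 mm high (39 mm across, 32 at the bottom) that drops into the small pot's mouth, a disc 52 mm across and 6 mm thick that rests on its rim, and on top a round knob 16 to 18 mm wide, 21 mm tall. 60 g. Stands on its plug, knob up. Point: on the axis in the knob, 27 mm above the plug's underside; z up.
- knife_grip (a point): Palette knife lying flat, 201 mm long: dark wooden handle 110 mm long, 18 wide, 15 high; brass ferrule; flat round-ended steel blade 30 mm wide. 50 g. Point: mid width and height of the handle (7.5 mm above its underside), 80 mm from the butt, near the centre of mass: grip here, across the handle. x points to the blade's tip, 121 mm ahead; z up.
- stand_well (a point): Round turned stand of light wood, fixed, 104 mm across and 16 mm high, with a round recess in its top, 68 mm across and 8 mm deep, for the large pot's foot. Point: centre of the recess's floor, 8 mm above the worktop; z up.
- tray_grip (a point): Fixed plywood tool tray, 240 x 92 x 15 mm, knife outline cut 10 mm deep: handle slot 26 mm wide, blade pocket 38 mm, 213 mm long in all; fits one way round. A thumb channel 44 mm wide, as deep and open to both sides, crosses it here for the fingers. Point: where the knife's grip point comes when home, 12.5 mm above the worktop, 20 mm from the tray's middle; x to the blade end, z up.
- tape_roll: Roll of beige masking tape, 90 mm across and 24 mm high, loose: leave it alone. Origin at the centre of its underside.
- bowl: White bowl, 90 mm across and 42 mm high, empty, loose: leave it alone. Origin at the centre of its underside.
- paint_tube: Blue paint tube with a white cap, about 105 mm long and 24 mm high, lying flat, loose: leave it alone. Origin under its middle, x along it to the crimped end.
Mind the look-alikes: they are no part of the job. Leave any pink or red look-alike of the part that bears lid_knob alone.

How it is judged (in metres and radians):
On the way, in this order (a step that is already met when the one before it is completed fails the run):
1. the large pot stands in the recess of the stand, released (horizontal distance between pot_large_mid and stand_well below 0.006 m and z of pot_large_mid in the frame of stand_well between 0.018 and 0.024 m and angle between pot_large_mid's own z axis and vertical below 0.08 rad and contact force between the fingers and pot_large below 0.1 N), for 0.2 s.
2. the medium pot is seated in the large one, released (all of step 1 and horizontal distance between pot_medium_mid and pot_large_mid below 0.0045 m and z of pot_medium_mid in the frame of pot_large_mid between 0.027 and 0.033 m and angle between pot_medium_mid's own z axis and vertical below 0.08 rad and contact force between the fingers and pot_medium below 0.1 N), for 0.2 s.
3. the small pot is seated in the medium one, released (all of step 2 and horizontal distance between pot_small_mid and pot_medium_mid below 0.0045 m and z of pot_small_mid in the frame of pot_medium_mid between 0.023 and 0.029 m and angle between pot_small_mid's own z axis and vertical below 0.08 rad and contact force between the fingers and pot_small below 0.1 N), for 0.2 s.
4. the lid is seated in the small pot, released (all of step 3 and horizontal distance between lid_knob and pot_small_mid below 0.0045 m and z of lid_knob in the frame of pot_small_mid between 0.032 and 0.038 m and angle between lid_knob's own z axis and vertical below 0.08 rad and contact force between the fingers and lid below 0.1 N), for 0.2 s.
At the end, for the whole second after the job is handed in: Large pot in the recess of the stand (within 6 mm of centre); medium pot, small pot and lid each seated on the one below (axes within 4.5 mm, height within 3 mm, upright within 4.5 deg); knife flat in its cut-out (10 mm along, 8 mm across, 7 deg); all released and at rest (all of step 4 and x of knife_grip in the frame of tray_grip between -0.01 and 0.01 m and y of knife_grip in the frame of tray_grip between -0.008 and 0.008 m and z of knife_grip in the frame of tray_grip between -0.003 and 0.003 m and angle between the x axis of knife_grip and the x axis of tray_grip, either way round below 0.12 rad and angle between knife_grip's own z axis and vertical below 0.1 rad and linear speed of each of pot_large, pot_medium, pot_small, lid, knife below 0.02 m/s and contact force between the fingers and knife below 0.1 N); the robot touches nothing.
It fails at once if a pot or the lid is dropped: it falls touching nothing, faster than 0.75 m/s (a drop of about 30 mm) ((linear speed of pot_large above 0.75 m/s and contact force between anything else and pot_large below 0.02 N) or (linear speed of pot_medium above 0.75 m/s and contact force between anything else and pot_medium below 0.02 N) or (linear speed of pot_small above 0.75 m/s and contact force between anything else and pot_small below 0.02 N) or (linear speed of lid above 0.75 m/s and contact force between anything else and lid below 0.02 N)).
It fails at once if the roll of tape is shifted by more than 30 mm (distance of tape_roll from where it was at the start of the episode above 0.03 m).
It fails at once if the white bowl is shifted by more than 30 mm (distance of bowl from where it was at the start of the episode above 0.03 m).
It fails at once if the paint tube is shifted by more than 30 mm (distance of paint_tube from where it was at the start of the episode above 0.03 m).
It also fails if it takes over 141 s, if anything falls off the work surface, if the arm or the gripper's body presses on something with over 40 N, if the wrist force passes 120 N, or if a joint passes its speed limit or range.

## Robot

A 6-joint arm with a two-finger parallel gripper is mounted at the origin on the work surface. World frame = base frame: x ahead of the robot, y to its left, z up, the work surface at z = 0. Lengths are in m, angles in degrees, forces in N, time in s.
With the tool pointing down it reaches from about 0.325 to 0.85 m from the base axis. Payload 15.5 kg.
Tool frame: the origin (TCP) lies on the mounting face of the last link; the fingertips stand 191 mm ahead of it and the grasp point (between the pads) lies 172 mm ahead of it; z points along the fingers, y is the line along which they close (so a half turn about z gives the same grasp; the last joint's range is limited). The gripper opens to 91 mm and grips with 3 to 60 N. Pads are 32 mm wide; open, the fingers measure 118 mm over their backs; the gripper's body (76 mm by 178 mm) begins 60 mm behind the grasp point.
Start: joints at [71.534, 28.281, 77.091, -0, 74.628, -5.472], TCP at [0.141, 0.609, 0.405] pointing down, gripper open.
Joint ranges: [-166.48, 166.48], [-47.26, 123.95], [12.59, 153.08], [-70.14, 250.14], [6.76, 159.57], [-176.63, 176.63]. Speed limits (degrees/s): [108.29, 108.29, 147.25, 172.46, 172.46, 172.46].

## Interface

Orientations are given as a 3x3 rotation matrix whose columns are the frame's x, y, z axes.
In Python, from bench import manip, vision gives the robot as it stands.
- The arm moves only by the tool step_arm, never from a script. Its argument "motion" is a list of rows, each an object with "turn": the turn, a rotation vector about the world's x, y, z in degrees, a list of three; "linear": the shift along the world's x, y, z in mm, a list of three; "fingers": the closure, from 0 (fully open) to 1 (shut). A call has 1 to 10 rows; each row is the pose to reach, as a shift and turn from the pose commanded when the call began; what a row does not reach only later rows make up. A row lasts 1/10 s, in which the tool goes at most 50 mm and 8.59 degrees, less where a joint would pass 70% of its speed; a pose out of reach is approached as far as the arm can. A call with a gripper value outside its range is refused whole. The fingers move at their own pace and stop on an object; "squeeze" is the grip in N (left out, the last holds). Time passes only in rows, so rows that repeat a pose let the fingers close. It gives the time, the measured TCP pose, the force, the opening and the grip force at its end, in the units of the state.
- manip.read_state(): the state, without advancing time (a new reading comes with each control period).
- vision.capture(name): name is "scene" or "top" or "wrist"; returns the picture (384x512x3 uint8, blue, green, red); there is no depth.
- vision.camera_info(name): a dict with "mtx" (3x3 intrinsics, pixels), "extrinsics" (4x4, takes a point from world to camera coordinates); the wrist camera has in their place "mount" (4x4, takes a point from camera to tool coordinates, whose origin is the TCP and whose axes are the flange's). Camera axes: x right, y up, looking along -z (the intrinsics and any distortion apply to the point x, -y, -z); pixel columns grow to the right and rows downward; lengths in m; the calibration is good to about 2 mm. A picture is of the moment at which its call begins: read the wrist's pose just before it. camera_info takes no time and is no camera call.
- manip.hand_in(): hands the job in; it is judged then, once.
The state is a dict: "time_s": time; "qpos": joint angles; "joint_velocities": joint speeds; "joint_efforts": joint torques, N m; "tcp_pos": TCP position; "tool_rot": TCP orientation; "contact_force": force on the tool from outside, world axes, zero at the start; "wrist_torque": the same for the moment, N m; "opening": opening from 0.0 (shut) to 1.0 (fully open); "grip_force": force on a finger pad.
Only numpy, scipy, OpenCV 4.12 (cv2) and the standard library are available. Lean on these libraries where they do the work, as an engineer would, in place of code of your own. Each camera call takes 0.05 s, during which the arm holds its last target. There are 200 camera calls.

## Working session

There is one attempt and no reset: what is moved stays moved. The work goes in short steps, Python scripts to look and compute and a tool call to move; the robot and the scene stay as the last step left them, time stands still between calls to the robot, and variables do not carry over. Pictures are saved under pics/ and viewed, at most 14 in all, crops included, and the job is handed in when it is done.

Besides the shell and the picture viewer there is one more tool, called after "Emit:" as name([rows], argument=value, ...), one row to a line, values as JSON. step_arm: Moves the arm, as the interface text tells. Its arguments: {"type":"object","properties":{"motion":{"type":"array"},"squeeze":{"type":"number"}},"required":["motion"]}

```bash
mkdir -p pics
python3 - <<'E'
from bench import manip, vision
import cv2,numpy as np
for n in("scene","top"):
    cv2.imwrite(f"pics/{n}0.png",vision.capture(n)); i=vision.camera_info(n); print(n,{k:np.round(v,4).tolist() if not isinstance(v,str) else v for k,v in i.items()})
print({k:np.round(v,4).tolist() if not isinstance(v,str) else v for k,v in vision.camera_info("wrist").items()})
print(manip.read_state())
E
```

```text
scene {'mtx': [[489.5291, 0.0, 251.5944], [0.0, 489.5291, 186.3625], [0.0, 0.0, 1.0]], 'extrinsics': [[0.0584, 0.9983, 0.0051, -0.0402], [-0.7433, 0.04, 0.6678, 0.3126], [0.6664, -0.0427, 0.7443, -1.8389], [0.0, 0.0, 0.0, 1.0]]}
top {'mtx': [[466.9963, 0.0, 253.7787], [0.0, 466.9963, 192.9419], [0.0, 0.0, 1.0]], 'extrinsics': [[0.0058, -1.0, -0.0023, 0.0098], [0.9902, 0.0054, 0.1393, -0.4896], [-0.1393, -0.0031, 0.9902, -1.3189], [0.0, 0.0, 0.0, 1.0]]}
{'mtx': [[268.562, 0.0, 257.0191], [0.0, 268.562, 196.4308], [0.0, 0.0, 1.0]], 'mount': [[0.0002, 0.9639, 0.2662, 0.0748], [1.0, -0.0001, -0.0004, 0.0006], [-0.0004, 0.2662, -0.9639, 0.0198], [0.0, 0.0, 0.0, 1.0]]}
{'time_s': 0.1, 'qpos': array([ 7.15320795e+01,  2.83085948e+01,  7.71235464e+01, -1.76767495e-03,
        7.46271459e+01, -5.47108121e+00]), 'joint_velocities': array([ 0.09821102, -0.09884264, -0.12726358, -0.05467175,  0.20400193,
        0.01898713]), 'joint_efforts': array([ 7.47210051e-04, -8.80240631e+01, -3.82542729e+01,  7.09531805e-02,
        4.84439358e-02,  1.51736833e-05]), 'tcp_pos': array([0.14051195, 0.60886042, 0.40422761]), 'tool_rot': array([[-9.74384305e-01,  2.24889164e-01, -2.99567410e-04],
       [ 2.24889353e-01,  9.74383804e-01, -9.90890330e-04],
       [ 6.90531344e-05, -1.03287751e-03, -9.99999464e-01]]), 'contact_force': array([-0.42919079,  0.09551283,  0.47954858]), 'wrist_torque': array([-0.0397396 ,  0.01676275, -0.0086726 ]), 'grip_force': 0.0, 'opening': 1.0004595248242085}
```

View pics/top0.png

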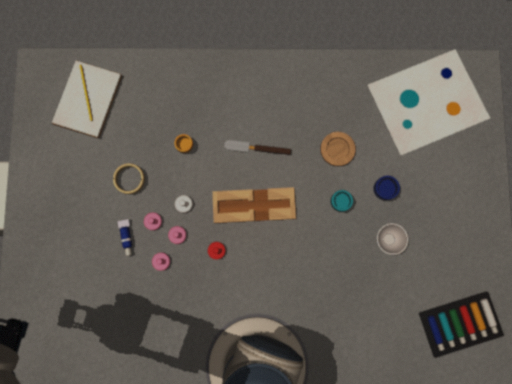

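View pics/scene0.png

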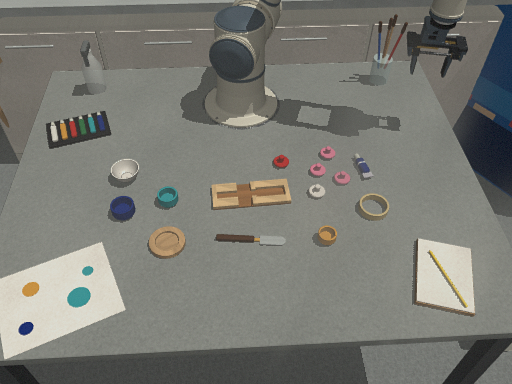

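```bash
cat > h.py <<'E'
from bench import manip, vision
import cv2,numpy as np
def grab(n):
    s=manip.read_state(); im=vision.capture(n); i=vision.camera_info(n)
    if n=="wrist":
        T=np.eye(4);T[:3,:3]=s["tool_rot"];T[:3,3]=s["tcp_pos"]; T=T@np.array(i["mount"])
    else: T=np.linalg.inv(np.array(i["extrinsics"]))
    return im,np.array(i["mtx"]),T
def ray(K,T,uv,z):
    d=np.linalg.inv(K)@[uv[0],uv[1],1]; d=T[:3,:3]@(d*[1,-1,-1]); o=T[:3,3]
    return (o+d*(z-o[2])/d[2])
def proj(K,T,p):
    c=(np.linalg.inv(T)@np.r_[p,1])[:3]*[1,-1,-1]; q=K@c; return q[:2]/q[2]
# HSV ranges
C={'large':((110,120,40),(130,255,255)),'medium':((82,120,40),(98,255,255)),'small':((8,150,90),(25,255,255)),'wood':((8,60,70),(22,190,255)),'white':((0,0,130),(180,60,255))}
def blob(im,c,roi=None,minA=30):
    hsv=cv2.cvtColor(im,cv2.COLOR_BGR2HSV); m=cv2.inRange(hsv,*C[c])
    if roi: k=np.zeros_like(m);x,y,r=map(int,roi);cv2.circle(k,(x,y),r,255,-1);m&=k
    m=cv2.morphologyEx(m,cv2.MORPH_CLOSE,np.ones((3,3)))
    cs=[x for x in cv2.findContours(m,cv2.RETR_EXTERNAL,cv2.CHAIN_APPROX_NONE)[0] if cv2.contourArea(x)>minA]
    return sorted(cs,key=cv2.contourArea,reverse=True)
def show(c):
    h=cv2.convexHull(c); e=cv2.fitEllipse(h) if len(h)>4 else None
    return e
E
python3 - <<'E'
from h import *
im,K,T=grab("top")
hsv=cv2.cvtColor(im,cv2.COLOR_BGR2HSV)
for n,px,z,c in [('large',(387,188),.042,'large'),('medium',(342,201),.038,'medium'),('small',(184,144),.034,'small'),('lid',(184,204),.015,'white'),('stand',(338,149),.016,'wood')]:
    b=blob(im,c,(*px,25)); print(n,hsv[px[1],px[0]],ray(K,T,px,z).round(3),[(np.round(show(x)[0],1),np.round(show(x)[1],1),ray(K,T,show(x)[0],z).round(4)) for x in b[:2]])
for n,p,z in [('butt',(291,151),.007),('tip',(226,145),.002),('tray',(261,205),.015),('trL',(213,207),.015),('trR',(295,203),.015),('bowl',(392,239),.04),('tape',(128,179),.024),('tube',(126,237),.012),('red',(217,251),.02)]: print(n,ray(K,T,p,z).round(3))
cv2.imwrite("pics/crop.png",cv2.resize(im[110:280,100:430],None,fx=2.4,fy=2.4,interpolation=cv2.INTER_CUBIC))
E
```

```text
large [115 167  81] [ 0.505 -0.371  0.042] [(array([387. , 187.5]), array([22.2, 23.8]), array([ 0.5065, -0.3716,  0.042 ]))]
medium [ 90 182 109] [ 0.467 -0.242  0.038] [(array([341.6, 200.5]), array([20.1, 21.3]), array([ 0.4685, -0.2406,  0.038 ]))]
small [ 17 196 176] [0.634 0.219 0.034] [(array([183.2, 142.8]), array([17.2, 17.8]), array([0.6374, 0.2213, 0.034 ]))]
lid [ 19  32 127] [0.458 0.217 0.015] [(array([182.6, 203.3]), array([16.9, 17.2]), array([0.4604, 0.221 , 0.015 ]))]
stand [ 14 140 146] [ 0.625 -0.237  0.016] [(array([337.6, 148.5]), array([35.5, 36.3]), array([ 0.6271, -0.2359,  0.016 ]))]
butt [ 0.621 -0.098  0.007]
tip [0.639 0.097 0.002]
tray [ 0.457 -0.009  0.015]
trL [0.45  0.132 0.015]
trR [ 0.463 -0.108  0.015]
bowl [ 0.359 -0.381  0.04 ]
tape [0.53  0.382 0.024]
tube [0.361 0.384 0.012]
red [0.322 0.118 0.02 ]
```

View pics/crop.png

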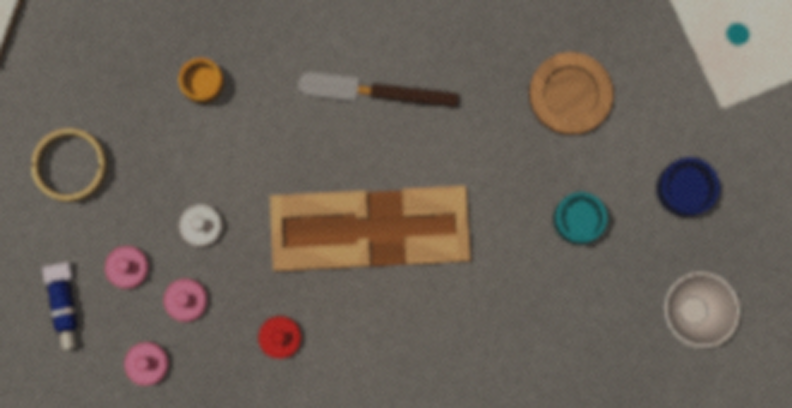

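Emit:
step_arm([
  {"turn":[0,0,6],"linear":[30,-40,0],"fingers":0},
  {"turn":[0,0,13],"linear":[60,-80,0],"fingers":0},
  {"turn":[0,0,13],"linear":[90,-120,0],"fingers":0},
  {"turn":[0,0,13],"linear":[120,-160,0],"fingers":0},
  {"turn":[0,0,13],"linear":[150,-200,0],"fingers":0},
  {"turn":[0,0,13],"linear":[180,-240,0],"fingers":0},
  {"turn":[0,0,13],"linear":[210,-280,0],"fingers":0},
  {"turn":[0,0,13],"linear":[240,-320,0],"fingers":0},
  {"turn":[0,0,13],"linear":[270,-360,0],"fingers":0},
  {"turn":[0,0,13],"linear":[300,-400,0],"fingers":0},
])

```text
time_s: 1.15
tcp_pos: [0.4413, 0.2071, 0.4048]
tool_rot: [[-1.0, -0.0, 0.0], [-0.0, 1.0, 0.0], [-0.0, 0.0, -1.0]]
contact_force: [1.4, 1.3, 1.0]
opening: 0.998
grip_force: 0.0
```

Emit:
step_arm([
  {"turn":[0,0,0],"linear":[20,-45,-10],"fingers":0},
  {"turn":[0,0,0],"linear":[40,-90,-20],"fingers":0},
  {"turn":[0,0,0],"linear":[60,-135,-30],"fingers":0},
  {"turn":[0,0,0],"linear":[80,-180,-40],"fingers":0},
  {"turn":[0,0,0],"linear":[100,-225,-50],"fingers":0},
  {"turn":[0,0,0],"linear":[100,-275,-60],"fingers":0},
  {"turn":[0,0,0],"linear":[90,-320,-70],"fingers":0},
  {"turn":[0,0,0],"linear":[80,-365,-80],"fingers":0},
  {"turn":[0,0,0],"linear":[70,-410,-90],"fingers":0},
  {"turn":[0,0,0],"linear":[65,-455,-105],"fingers":0},
])

```text
time_s: 2.15
tcp_pos: [0.5047, -0.2479, 0.2996]
tool_rot: [[-1.0, 0.0, 0.0], [0.0, 1.0, -0.0], [-0.0, -0.0, -1.0]]
contact_force: [0.9, 0.3, -0.0]
opening: 1.0
grip_force: 0.0
```

Emit:
step_arm([
  {"turn":[0,0,0],"linear":[0,-40,0],"fingers":0},
  {"turn":[0,0,0],"linear":[0,-80,0],"fingers":0},
  {"turn":[0,0,0],"linear":[0,-125,0],"fingers":0},
  {"turn":[0,0,0],"linear":[0,-125,0],"fingers":0},
  {"turn":[0,0,0],"linear":[0,-125,0],"fingers":0},
])

```text
time_s: 2.65
tcp_pos: [0.5052, -0.3717, 0.2992]
tool_rot: [[-1.0, 0.002, -0.0], [0.002, 1.0, 0.001], [0.0, 0.001, -1.0]]
contact_force: [-0.9, 1.5, 0.2]
opening: 1.002
grip_force: 0.0
```

Run:
```python
from h import *
s=manip.read_state();print(s["time_s"],s["tcp_pos"].round(4),s["tool_rot"].round(3).tolist(),s["qpos"].round(1))
im,K,T=grab("wrist");cv2.imwrite("pics/w1.png",im)
print(ray(K,T,(0,0),0).round(3), proj(K,T,[.5065,-.3716,.042]).round(1),proj(K,T,[.6271,-.2359,.016]).round(1))
```

```text
2.65 [ 0.5052 -0.3717  0.2992] [[-1.0, 0.002, -0.0], [0.002, 1.0, 0.001], [0.0, 0.001, -1.0]] [ -41.8   34.9   83.3    0.    61.9 -131.7]
[ 0.324 -0.601  0.   ] [256.3 207.4] [375.5 301. ]
```

View pics/w1.png

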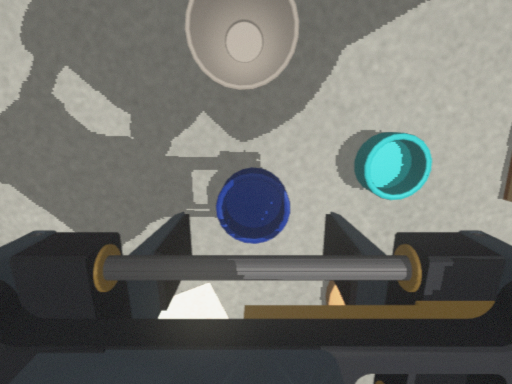

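```bash
cat >> h.py <<'E'
from scipy.optimize import least_squares
def circ(im,K,T,c,guess,z,R,rr=None):
    """known-radius top-rim circle; uses the silhouette's half away from the camera"""
    uv=proj(K,T,[*guess,z]); f=K[0,0]/abs(T[2,3]-z)
    b=blob(im,c,(*uv,f*R*1.5))
    if not b: return None
    h=np.vstack([x.reshape(-1,2) for x in b[:1]]); h=cv2.convexHull(h).reshape(-1,2)
    cnt=b[0].reshape(-1,2)
    P=np.array([ray(K,T,p,z)[:2] for p in cnt if cv2.pointPolygonTest(h.reshape(-1,1,2).astype(np.float32),tuple(map(float,p)),True)<1.5])
    x=np.array(P.mean(0)); cam=T[:2,3]
    for _ in range(4):
        d=x-cam; n=d/(np.linalg.norm(d)+1e-9)
        S=P[(P-x)@n>-0.002]
        x=least_squares(lambda q:np.hypot(*(S-q).T)-R,x,loss='soft_l1',f_scale=.001).x
    fr=least_squares(lambda q:np.hypot(*(S-q[:2]).T)-q[2],[*x,R],loss='soft_l1',f_scale=.001).x
    return x.round(4),fr.round(4),np.std(np.hypot(*(S-x).T)-R).round(4),len(S)
OB={'large':('large',.042,.035),'medium':('medium',.038,.031),'small':('small',.034,.027),'lid':('white',.015,.026),'stand':('wood',.016,.052)}
def find(o,guess,z0=0,g=None):
    im,K,T=g or grab("wrist"); c,z,R=OB[o]; return circ(im,K,T,c,guess,z+z0,R)
E
python3 - <<'E'
from h import *
g=grab("wrist")
print(find('large',(.5065,-.3716),g=g),find('medium',(.4685,-.2406),g=g))
g=grab("top")
for o,p in [('large',(.5065,-.3716)),('medium',(.4685,-.2406)),('stand',(.627,-.236)),('small',(.637,.221)),('lid',(.46,.22))]: print(o,find(o,p,g=g))
E
```

```text
(array([ 0.506 , -0.3748]), array([ 0.5081, -0.3749,  0.0333]), np.float64(0.0008), 106) (array([ 0.4693, -0.2453]), array([ 0.4698, -0.2438,  0.0297]), np.float64(0.0006), 100)
large None
medium None
stand (array([ 0.6286, -0.2369]), array([ 0.6284, -0.2368,  0.0521]), np.float64(0.0017), 52)
small (array([0.6356, 0.2199]), array([0.6384, 0.2218, 0.0244]), np.float64(0.0014), 26)
lid (array([0.4586, 0.2181]), array([0.4602, 0.2201, 0.024 ]), np.float64(0.0011), 25)
```

Emit:
step_arm([
  {"turn":[0,0,0],"linear":[2,-3,-30],"fingers":0},
  {"turn":[0,0,0],"linear":[2,-3,-60],"fingers":0},
  {"turn":[0,0,0],"linear":[2,-3,-85],"fingers":0},
  {"turn":[0,0,0],"linear":[2,-3,-96],"fingers":0},
  {"turn":[0,0,0],"linear":[2,-3,-96],"fingers":0},
  {"turn":[0,0,0],"linear":[2,-3,-96],"fingers":0.15},
  {"turn":[0,0,0],"linear":[2,-3,-96],"fingers":0.4},
  {"turn":[0,0,0],"linear":[2,-3,-96],"fingers":0.4},
  {"turn":[0,0,0],"linear":[2,-3,-96],"fingers":0.4},
  {"turn":[0,0,0],"linear":[2,-3,-96],"fingers":0.4},
], squeeze=15)

```text
time_s: 3.8
tcp_pos: [0.5078, -0.3742, 0.2049]
tool_rot: [[-1.0, -0.0, 0.001], [-0.0, 1.0, -0.001], [-0.001, -0.001, -1.0]]
contact_force: [-1.2, 2.0, 7.7]
opening: 0.766
grip_force: 15.0
```

Emit:
step_arm([
  {"turn":[0,0,0],"linear":[0,0,20],"fingers":0.4},
  {"turn":[0,0,0],"linear":[0,0,55],"fingers":0.4},
  {"turn":[0,0,0],"linear":[0,0,95],"fingers":0.4},
  {"turn":[0,0,0],"linear":[30,20,110],"fingers":0.4},
  {"turn":[0,0,0],"linear":[65,45,120],"fingers":0.4},
  {"turn":[0,0,0],"linear":[100,72,120],"fingers":0.4},
  {"turn":[0,0,0],"linear":[135,98,120],"fingers":0.4},
  {"turn":[0,0,0],"linear":[170,123,120],"fingers":0.4},
  {"turn":[0,0,0],"linear":[192,137,120],"fingers":0.4},
  {"turn":[0,0,0],"linear":[192,137,120],"fingers":0.4},
])

```text
time_s: 4.8
tcp_pos: [0.7018, -0.2344, 0.3238]
tool_rot: [[-1.0, -0.003, 0.001], [-0.003, 1.0, 0.0], [-0.001, 0.0, -1.0]]
contact_force: [-0.8, -0.9, -1.7]
opening: 0.768
grip_force: 15.0
```

Run:
```python
from h import *
s=manip.read_state();print(s["time_s"],s["tcp_pos"].round(4),s["contact_force"].round(1),s["opening"])
im,K,T=g=grab("wrist");cv2.imwrite("pics/w2.png",im)
print(proj(K,T,[.6286,-.2369,.016]).round(1),find('stand',(.6286,-.2369),g=g))
```

```text
4.8 [ 0.7018 -0.2344  0.3238] [-0.8 -0.9 -1.7] 0.7675032822257418
[254.1 123.3] (array([ 0.6282, -0.2375]), array([ 0.6285, -0.2385,  0.0512]), np.float64(0.0004), 147)
```

View pics/w2.png

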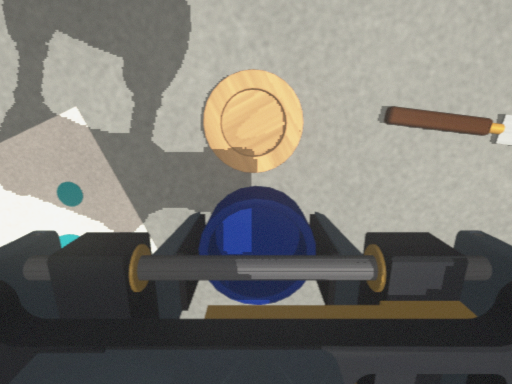

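Emit:
step_arm([
  {"turn":[0,0,0],"linear":[-40,-3.5,-20],"fingers":0.4},
  {"turn":[0,0,0],"linear":[-73,-3.5,-40],"fingers":0.4},
  {"turn":[0,0,0],"linear":[-73,-3.5,-75],"fingers":0.4},
  {"turn":[0,0,0],"linear":[-73,-3.5,-95],"fingers":0.4},
  {"turn":[0,0,0],"linear":[-73,-3.5,-104],"fingers":0.4},
  {"turn":[0,0,0],"linear":[-73,-3.5,-108],"fingers":0.4},
  {"turn":[0,0,0],"linear":[-73,-3.5,-110],"fingers":0.4},
  {"turn":[0,0,0],"linear":[-73,-3.5,-110.5],"fingers":0.4},
  {"turn":[0,0,0],"linear":[-73,-3.5,-110.5],"fingers":0.4},
])

```text
time_s: 5.75
tcp_pos: [0.6268, -0.2406, 0.2141]
tool_rot: [[-1.0, -0.0, 0.001], [-0.0, 1.0, -0.001], [-0.001, -0.001, -1.0]]
contact_force: [0.0, -0.1, -2.1]
opening: 0.765
grip_force: 15.0
```

Emit:
step_arm([
  {"turn":[0,0,0],"linear":[1,2,0],"fingers":0.4},
  {"turn":[0,0,0],"linear":[1,2,-1],"fingers":0.4},
  {"turn":[0,0,0],"linear":[1,2,-1.5],"fingers":0.4},
  {"turn":[0,0,0],"linear":[1,2,-1.5],"fingers":0.4},
])

```text
time_s: 6.15
tcp_pos: [0.6278, -0.2383, 0.2128]
tool_rot: [[-1.0, -0.0, 0.001], [-0.0, 1.0, -0.0], [-0.001, -0.0, -1.0]]
contact_force: [-2.6, 3.4, 11.8]
opening: 0.764
grip_force: 15.0
```

Run:
```python
from h import *
for _ in range(4):
    s=manip.read_state();print(s["time_s"],s["tcp_pos"].round(4),s["contact_force"].round(1),s["qpos"].round(2)); vision.capture("top")
```

```text
6.15 [ 0.6278 -0.2383  0.2128] [-2.6  3.4 11.8] [-2.5880e+01  4.3970e+01  7.9740e+01  2.0000e-02  5.6220e+01 -1.1591e+02]
6.2 [ 0.6278 -0.2383  0.2128] [-1.9  3.1 12. ] [-2.5880e+01  4.3970e+01  7.9740e+01  2.0000e-02  5.6220e+01 -1.1591e+02]
6.25 [ 0.6278 -0.2383  0.2128] [-2.2  4.1 11.6] [-2.5880e+01  4.3970e+01  7.9740e+01  2.0000e-02  5.6220e+01 -1.1591e+02]
6.3 [ 0.6278 -0.2383  0.2128] [-2.7  3.8 11.6] [-2.5880e+01  4.3970e+01  7.9740e+01  2.0000e-02  5.6220e+01 -1.1591e+02]
```

Emit:
step_arm([
  {"turn":[0,0,0],"linear":[0,0,0],"fingers":0.1},
  {"turn":[0,0,0],"linear":[0,0,0],"fingers":0},
  {"turn":[0,0,0],"linear":[0,0,0],"fingers":0},
  {"turn":[0,0,0],"linear":[0,0,0],"fingers":0},
  {"turn":[0,0,0],"linear":[0,0,20],"fingers":0},
  {"turn":[0,0,0],"linear":[0,0,50],"fingers":0},
  {"turn":[0,0,0],"linear":[20,0,80],"fingers":0},
  {"turn":[0,0,0],"linear":[50,0,90],"fingers":0},
  {"turn":[0,0,0],"linear":[72,0,90],"fingers":0},
  {"turn":[0,0,0],"linear":[72,0,90],"fingers":0},
])

```text
time_s: 7.35
tcp_pos: [0.7015, -0.2383, 0.302]
tool_rot: [[-1.0, -0.001, 0.002], [-0.001, 1.0, -0.001], [-0.002, -0.001, -1.0]]
contact_force: [-0.9, 0.2, 0.0]
opening: 0.999
grip_force: 0.0
```

Emit:
step_arm([
  {"turn":[0,0,0],"linear":[0,0,0],"fingers":0},
  {"turn":[0,0,0],"linear":[0,0,0],"fingers":0},
])

```text
time_s: 7.55
tcp_pos: [0.6988, -0.2385, 0.3012]
tool_rot: [[-1.0, 0.0, -0.001], [0.0, 1.0, 0.0], [0.001, 0.0, -1.0]]
contact_force: [1.2, -0.4, 0.7]
opening: 1.001
grip_force: 0.0
```

Run:
```python
from h import *
im,K,T=g=grab("wrist");cv2.imwrite("pics/w3.png",im); print(T[:3,3])
print(find('large',(.6286,-.2385),z0=.008,g=g),find('stand',(.6283,-.238),g=g))
```

```text
[ 0.62405762 -0.2379745   0.28153818]
(array([ 0.626 , -0.2378]), array([ 0.6279, -0.2378,  0.0335]), np.float64(0.0007), 122) (array([ 0.6275, -0.2382]), array([ 0.6283, -0.2382,  0.0514]), np.float64(0.0004), 155)
```

View pics/w3.png

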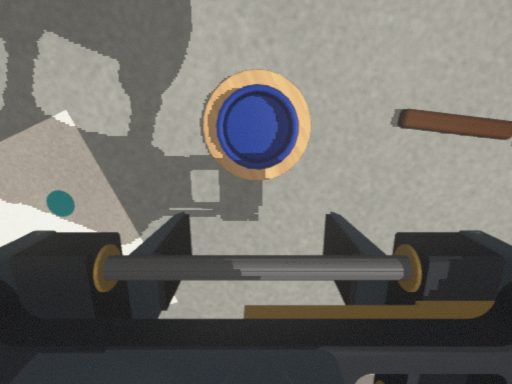

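Emit:
step_arm([
  {"turn":[0,0,0],"linear":[-45,-2,0],"fingers":0},
  {"turn":[0,0,0],"linear":[-90,-5,0],"fingers":0},
  {"turn":[0,0,0],"linear":[-130,-5.5,0],"fingers":0},
  {"turn":[0,0,0],"linear":[-155,-5.5,0],"fingers":0},
  {"turn":[0,0,0],"linear":[-160,-5.5,0],"fingers":0},
  {"turn":[0,0,0],"linear":[-160,-5.5,0],"fingers":0},
  {"turn":[0,0,0],"linear":[-160,-5.5,0],"fingers":0},
])

```text
time_s: 8.3
tcp_pos: [0.5403, -0.2442, 0.3019]
tool_rot: [[-1.0, -0.0, 0.001], [-0.0, 1.0, -0.0], [-0.001, -0.0, -1.0]]
contact_force: [0.2, 0.3, 1.0]
opening: 0.998
grip_force: 0.0
```

Run:
```python
from h import *
im,K,T=g=grab("wrist"); print(manip.read_state()["tcp_pos"],find('medium',(.469,-.244),g=g))
```

```text
[ 0.54043384 -0.24411442  0.30178351] (array([ 0.4683, -0.2436]), array([ 0.4697, -0.2435,  0.0299]), np.float64(0.0006), 104)
```

Emit:
step_arm([
  {"turn":[0,0,0],"linear":[-45,0.5,0],"fingers":0},
  {"turn":[0,0,0],"linear":[-70,0.5,-25],"fingers":0},
  {"turn":[0,0,0],"linear":[-70,0.5,-60],"fingers":0},
  {"turn":[0,0,0],"linear":[-70,0.5,-90],"fingers":0},
  {"turn":[0,0,0],"linear":[-70,0.5,-97],"fingers":0.1},
  {"turn":[0,0,0],"linear":[-70,0.5,-97],"fingers":0.2},
  {"turn":[0,0,0],"linear":[-70,0.5,-97],"fingers":0.5},
  {"turn":[0,0,0],"linear":[-70,0.5,-97],"fingers":0.5},
  {"turn":[0,0,0],"linear":[-70,0.5,-97],"fingers":0.5},
  {"turn":[0,0,0],"linear":[-70,0.5,-97],"fingers":0.5},
])

```text
time_s: 9.35
tcp_pos: [0.4701, -0.2437, 0.2059]
tool_rot: [[-1.0, -0.0, 0.002], [-0.0, 1.0, -0.001], [-0.002, -0.001, -1.0]]
contact_force: [0.8, 1.0, 8.7]
opening: 0.672
grip_force: 15.0
```

Emit:
step_arm([
  {"turn":[0,0,0],"linear":[0,0,15],"fingers":0.5},
  {"turn":[0,0,0],"linear":[0,0,45],"fingers":0.5},
  {"turn":[0,0,0],"linear":[0,0,85],"fingers":0.5},
  {"turn":[0,0,0],"linear":[30,0,110],"fingers":0.5},
  {"turn":[0,0,0],"linear":[70,2,110],"fingers":0.5},
  {"turn":[0,0,0],"linear":[110,4,110],"fingers":0.5},
  {"turn":[0,0,0],"linear":[140,5.5,110],"fingers":0.5},
  {"turn":[0,0,0],"linear":[158,5.5,110],"fingers":0.5},
  {"turn":[0,0,0],"linear":[158,5.5,90],"fingers":0.5},
  {"turn":[0,0,0],"linear":[158,5.5,70],"fingers":0.5},
])

```text
time_s: 10.35
tcp_pos: [0.6281, -0.2378, 0.275]
tool_rot: [[-1.0, -0.001, 0.002], [-0.001, 1.0, -0.001], [-0.002, -0.001, -1.0]]
contact_force: [-0.4, 0.3, -1.5]
opening: 0.667
grip_force: 15.0
```

Emit:
step_arm([
  {"turn":[0,0,0],"linear":[0,0,-10],"fingers":0.5},
  {"turn":[0,0,0],"linear":[0,0,-17],"fingers":0.5},
  {"turn":[0,0,0],"linear":[0,0,-22],"fingers":0.5},
  {"turn":[0,0,0],"linear":[0,0,-26],"fingers":0.5},
  {"turn":[0,0,0],"linear":[0,0,-29],"fingers":0.5},
  {"turn":[0,0,0],"linear":[0,0,-30],"fingers":0.5},
  {"turn":[0,0,0],"linear":[0,0,-30],"fingers":0.5},
])

```text
time_s: 11.05
tcp_pos: [0.6276, -0.2381, 0.2458]
tool_rot: [[-1.0, -0.0, 0.001], [-0.0, 1.0, -0.0], [-0.001, -0.0, -1.0]]
contact_force: [-1.9, 1.9, 8.2]
opening: 0.669
grip_force: 15.0
```

Emit:
step_arm([
  {"turn":[0,0,0],"linear":[0,0,0],"fingers":0.25},
  {"turn":[0,0,0],"linear":[0,0,0],"fingers":0.1},
  {"turn":[0,0,0],"linear":[0,0,0],"fingers":0.1},
  {"turn":[0,0,0],"linear":[0,0,0],"fingers":0.1},
  {"turn":[0,0,0],"linear":[0,0,15],"fingers":0},
  {"turn":[0,0,0],"linear":[0,0,45],"fingers":0},
  {"turn":[0,0,0],"linear":[20,0,75],"fingers":0},
  {"turn":[0,0,0],"linear":[50,0,75],"fingers":0},
  {"turn":[0,0,0],"linear":[72,0,75],"fingers":0},
  {"turn":[0,0,0],"linear":[72,0,75],"fingers":0},
])

```text
time_s: 12.05
tcp_pos: [0.7015, -0.2377, 0.321]
tool_rot: [[-1.0, -0.001, 0.003], [-0.001, 1.0, -0.001], [-0.003, -0.001, -1.0]]
contact_force: [-1.1, 0.4, 0.1]
opening: 1.0
grip_force: 0.0
```

Emit:
step_arm([
  {"turn":[0,0,0],"linear":[0,0,0],"fingers":0},
  {"turn":[0,0,0],"linear":[0,0,0],"fingers":0},
])

```text
time_s: 12.25
tcp_pos: [0.6988, -0.238, 0.3201]
tool_rot: [[-1.0, 0.0, -0.001], [0.0, 1.0, 0.0], [0.001, 0.0, -1.0]]
contact_force: [0.5, -1.1, 0.6]
opening: 1.001
grip_force: 0.0
```

Run:
```python
from h import *
im,K,T=g=grab("wrist");cv2.imwrite("pics/w4.png",im); print(manip.read_state()["tcp_pos"])
print(find('medium',(.628,-.238),z0=.040,g=g),find('large',(.6286,-.2385),z0=.008,g=g),find('stand',(.6283,-.238),g=g))
```

```text
[ 0.69882285 -0.23808984  0.32005577]
(array([ 0.6259, -0.2376]), array([ 0.6274, -0.2376,  0.0298]), np.float64(0.0006), 115) None (array([ 0.6274, -0.238 ]), array([ 0.6282, -0.2381,  0.0513]), np.float64(0.0004), 146)
```

View pics/w4.png

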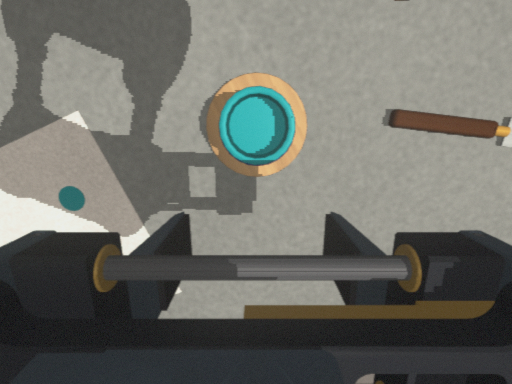

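Emit:
step_arm([
  {"turn":[0,0,0],"linear":[0,45,0],"fingers":0},
  {"turn":[0,0,0],"linear":[0,90,0],"fingers":0},
  {"turn":[0,0,0],"linear":[0,135,0],"fingers":0},
  {"turn":[0,0,0],"linear":[0,180,0],"fingers":0},
  {"turn":[0,0,0],"linear":[0,225,0],"fingers":0},
  {"turn":[0,0,0],"linear":[0,270,0],"fingers":0},
  {"turn":[0,0,0],"linear":[2,315,0],"fingers":0},
  {"turn":[0,0,0],"linear":[4,360,-5],"fingers":0},
  {"turn":[0,0,0],"linear":[6,405,-10],"fingers":0},
  {"turn":[0,0,0],"linear":[8,440,-20],"fingers":0},
])

```text
time_s: 13.3
tcp_pos: [0.707, 0.2043, 0.3006]
tool_rot: [[-1.0, -0.001, 0.001], [-0.001, 1.0, 0.0], [-0.001, 0.0, -1.0]]
contact_force: [0.1, -0.4, 0.3]
opening: 1.001
grip_force: 0.0
```

Emit:
step_arm([
  {"turn":[0,0,0],"linear":[0,19,0],"fingers":0},
  {"turn":[0,0,0],"linear":[0,19,0],"fingers":0},
  {"turn":[0,0,0],"linear":[0,19,0],"fingers":0},
  {"turn":[0,0,0],"linear":[0,19,0],"fingers":0},
])

```text
time_s: 13.7
tcp_pos: [0.7077, 0.2195, 0.3002]
tool_rot: [[-1.0, 0.001, 0.0], [0.001, 1.0, -0.0], [-0.0, -0.0, -1.0]]
contact_force: [-0.6, 0.1, 0.1]
opening: 1.0
grip_force: 0.0
```

Run:
```python
from h import *
im,K,T=g=grab("wrist"); cv2.imwrite("pics/w5.png",im);print(manip.read_state()["tcp_pos"],find('small',(.637,.221),g=g))
```

```text
[0.7077125  0.21945264 0.30018407] (array([0.6376, 0.2206]), array([0.639 , 0.2208, 0.0258]), np.float64(0.0006), 91)
```

Emit:
step_arm([
  {"turn":[0,0,0],"linear":[-45,0,0],"fingers":0},
  {"turn":[0,0,0],"linear":[-69,0,-25],"fingers":0},
  {"turn":[0,0,0],"linear":[-69,0,-60],"fingers":0},
  {"turn":[0,0,0],"linear":[-69,0,-88],"fingers":0},
  {"turn":[0,0,0],"linear":[-69,0,-95.5],"fingers":0.15},
  {"turn":[0,0,0],"linear":[-69,0,-95.5],"fingers":0.3},
  {"turn":[0,0,0],"linear":[-69,0,-95.5],"fingers":0.6},
  {"turn":[0,0,0],"linear":[-69,0,-95.5],"fingers":0.6},
  {"turn":[0,0,0],"linear":[-69,0,-95.5],"fingers":0.6},
  {"turn":[0,0,0],"linear":[-69,0,-95.5],"fingers":0.6},
])

```text
time_s: 14.75
tcp_pos: [0.6389, 0.2211, 0.2054]
tool_rot: [[-1.0, -0.0, 0.002], [-0.0, 1.0, 0.0], [-0.002, 0.0, -1.0]]
contact_force: [-0.1, -0.4, 7.6]
opening: 0.581
grip_force: 15.0
```

Emit:
step_arm([
  {"turn":[0,0,0],"linear":[0,0,15],"fingers":0.6},
  {"turn":[0,0,0],"linear":[0,0,45],"fingers":0.6},
  {"turn":[0,0,0],"linear":[0,0,85],"fingers":0.6},
  {"turn":[0,0,0],"linear":[0,-30,120],"fingers":0.6},
  {"turn":[0,0,0],"linear":[0,-70,120],"fingers":0.6},
  {"turn":[0,0,0],"linear":[0,-115,120],"fingers":0.6},
  {"turn":[0,0,0],"linear":[0,-160,120],"fingers":0.6},
  {"turn":[0,0,0],"linear":[0,-205,120],"fingers":0.6},
  {"turn":[0,0,0],"linear":[0,-250,120],"fingers":0.6},
  {"turn":[0,0,0],"linear":[0,-295,120],"fingers":0.6},
])

```text
time_s: 15.75
tcp_pos: [0.6382, -0.0757, 0.3256]
tool_rot: [[-1.0, -0.0, 0.001], [-0.0, 1.0, -0.0], [-0.001, -0.0, -1.0]]
contact_force: [0.4, 0.2, -1.3]
opening: 0.584
grip_force: 15.0
```

Emit:
step_arm([
  {"turn":[0,0,0],"linear":[-3,-45,0],"fingers":0.6},
  {"turn":[0,0,0],"linear":[-6,-90,0],"fingers":0.6},
  {"turn":[0,0,0],"linear":[-9,-130,0],"fingers":0.6},
  {"turn":[0,0,0],"linear":[-11.5,-155,0],"fingers":0.6},
  {"turn":[0,0,0],"linear":[-11.5,-164,-5],"fingers":0.6},
  {"turn":[0,0,0],"linear":[-11.5,-164,-15],"fingers":0.6},
  {"turn":[0,0,0],"linear":[-11.5,-164,-22],"fingers":0.6},
  {"turn":[0,0,0],"linear":[-11.5,-164,-30],"fingers":0.6},
  {"turn":[0,0,0],"linear":[-11.5,-164,-36],"fingers":0.6},
  {"turn":[0,0,0],"linear":[-11.5,-164,-38],"fingers":0.6},
])

```text
time_s: 16.75
tcp_pos: [0.627, -0.2371, 0.2852]
tool_rot: [[-1.0, -0.001, -0.001], [-0.001, 1.0, 0.001], [0.001, 0.001, -1.0]]
contact_force: [0.1, -0.0, -0.7]
opening: 0.582
grip_force: 15.0
```

Emit:
step_arm([
  {"turn":[0,0,0],"linear":[0,0,-4],"fingers":0.6},
  {"turn":[0,0,0],"linear":[0,0,-8],"fingers":0.6},
  {"turn":[0,0,0],"linear":[0,0,-11],"fingers":0.6},
  {"turn":[0,0,0],"linear":[0,0,-13],"fingers":0.6},
  {"turn":[0,0,0],"linear":[0,0,-14],"fingers":0.6},
  {"turn":[0,0,0],"linear":[0,0,-14],"fingers":0.6},
  {"turn":[0,0,0],"linear":[0,0,-14],"fingers":0.6},
])

```text
time_s: 17.45
tcp_pos: [0.6271, -0.238, 0.2732]
tool_rot: [[-1.0, -0.0, 0.001], [-0.0, 1.0, -0.0], [-0.001, -0.0, -1.0]]
contact_force: [-3.4, 3.0, 10.3]
opening: 0.58
grip_force: 15.0
```

Emit:
step_arm([
  {"turn":[0,0,0],"linear":[0,0,0],"fingers":0.35},
  {"turn":[0,0,0],"linear":[0,0,0],"fingers":0.2},
  {"turn":[0,0,0],"linear":[0,0,0],"fingers":0.2},
  {"turn":[0,0,0],"linear":[0,0,0],"fingers":0.2},
  {"turn":[0,0,0],"linear":[0,0,15],"fingers":0.1},
  {"turn":[0,0,0],"linear":[0,0,45],"fingers":0},
  {"turn":[0,0,0],"linear":[20,0,67],"fingers":0},
  {"turn":[0,0,0],"linear":[50,0,67],"fingers":0},
  {"turn":[0,0,0],"linear":[72,0,67],"fingers":0},
  {"turn":[0,0,0],"linear":[72,0,67],"fingers":0},
])

```text
time_s: 18.45
tcp_pos: [0.701, -0.2377, 0.3403]
tool_rot: [[-1.0, -0.001, 0.002], [-0.001, 1.0, -0.001], [-0.002, -0.001, -1.0]]
contact_force: [-1.0, -0.3, -0.2]
opening: 1.0
grip_force: 0.0
```

Emit:
step_arm([
  {"turn":[0,0,0],"linear":[0,0,0],"fingers":0},
  {"turn":[0,0,0],"linear":[0,0,0],"fingers":0},
])

```text
time_s: 18.65
tcp_pos: [0.6983, -0.238, 0.3396]
tool_rot: [[-1.0, 0.0, -0.0], [0.0, 1.0, 0.0], [0.0, 0.0, -1.0]]
contact_force: [-0.5, 0.3, 0.1]
opening: 0.999
grip_force: 0.0
```

Run:
```python
from h import *
im,K,T=g=grab("wrist");cv2.imwrite("pics/w6.png",im); print(manip.read_state()["tcp_pos"])
print(find('small',(.6275,-.238),z0=.068,g=g),find('medium',(.628,-.238),z0=.040,g=g),find('stand',(.6283,-.238),g=g))
```

```text
[ 0.69833273 -0.23805436  0.33960733]
(array([ 0.6257, -0.2376]), array([ 0.6273, -0.2376,  0.0257]), np.float64(0.0006), 103) None (array([ 0.6275, -0.238 ]), array([ 0.6283, -0.2381,  0.0513]), np.float64(0.0005), 136)
```

View pics/w6.png

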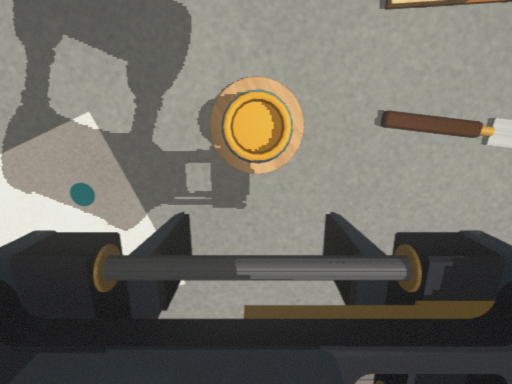

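Emit:
step_arm([
  {"turn":[0,0,0],"linear":[0,45,0],"fingers":0},
  {"turn":[0,0,0],"linear":[-17,90,0],"fingers":0},
  {"turn":[0,0,0],"linear":[-34,135,0],"fingers":0},
  {"turn":[0,0,0],"linear":[-51,180,0],"fingers":0},
  {"turn":[0,0,0],"linear":[-68,225,0],"fingers":0},
  {"turn":[0,0,0],"linear":[-85,270,0],"fingers":0},
  {"turn":[0,0,0],"linear":[-102,315,0],"fingers":0},
  {"turn":[0,0,0],"linear":[-120,358,-5],"fingers":0},
  {"turn":[0,0,0],"linear":[-137,400,-15],"fingers":0},
  {"turn":[0,0,0],"linear":[-154,440,-25],"fingers":0},
])

```text
time_s: 19.7
tcp_pos: [0.5436, 0.2033, 0.3146]
tool_rot: [[-1.0, 0.0, 0.001], [0.0, 1.0, 0.0], [-0.001, 0.0, -1.0]]
contact_force: [0.7, 0.4, -0.2]
opening: 1.0
grip_force: 0.0
```

Emit:
step_arm([
  {"turn":[0,0,0],"linear":[-15.5,18,-14.5],"fingers":0},
  {"turn":[0,0,0],"linear":[-15.5,18,-14.5],"fingers":0},
  {"turn":[0,0,0],"linear":[-15.5,18,-14.5],"fingers":0.3},
  {"turn":[0,0,0],"linear":[-15.5,18,-14.5],"fingers":0.5},
  {"turn":[0,0,0],"linear":[-15.5,18,-14.5],"fingers":0.5},
])

```text
time_s: 20.2
tcp_pos: [0.5302, 0.2191, 0.3003]
tool_rot: [[-1.0, 0.001, 0.001], [0.001, 1.0, 0.0], [-0.001, 0.0, -1.0]]
contact_force: [-0.6, -1.2, 0.2]
opening: 0.764
grip_force: 0.0
```

Run:
```python
from h import *
im,K,T=g=grab("wrist"); cv2.imwrite("pics/w7.png",im);print(manip.read_state()["tcp_pos"],manip.read_state()["opening"],find('lid',(.460,.220),g=g))
```

```text
[0.53013149 0.21916413 0.30019461] 0.7234001299103836 (array([0.466 , 0.2307]), array([0.4607, 0.2214, 0.0352]), np.float64(0.0023), 76)
```

View pics/w7.png

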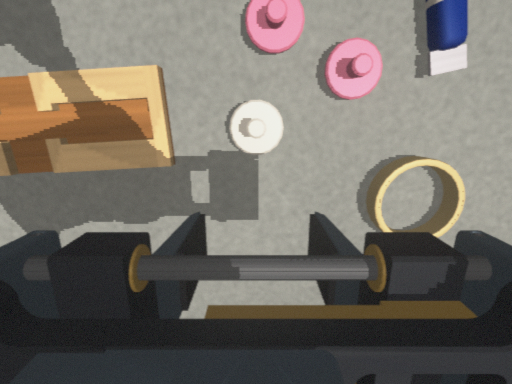

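Run:
```python
from h import *
C['white']=((0,0,185),(180,45,255))
im,K,T=g=grab("wrist"); print(T[:3,3],find('lid',(.460,.220),g=g),ray(K,T,(256.5,126.5),.015),ray(K,T,(256.5,128),.036))
```

```text
[0.45547922 0.21978617 0.28032215] (array([0.4589, 0.2197]), array([0.4599, 0.2197, 0.0253]), np.float64(0.0007), 83) [0.45965835 0.21944602 0.015     ] [0.4606077  0.21947091 0.036     ]
```

Emit:
step_arm([
  {"turn":[0,0,0],"linear":[-45,0,0],"fingers":0.5},
  {"turn":[0,0,0],"linear":[-70,0,-25],"fingers":0.5},
  {"turn":[0,0,0],"linear":[-70,0,-60],"fingers":0.5},
  {"turn":[0,0,0],"linear":[-70,0,-85],"fingers":0.5},
  {"turn":[0,0,0],"linear":[-70,0,-92],"fingers":0.5},
  {"turn":[0,0,0],"linear":[-70,0,-92],"fingers":0.6},
  {"turn":[0,0,0],"linear":[-70,0,-92],"fingers":0.75},
  {"turn":[0,0,0],"linear":[-70,0,-92],"fingers":1},
  {"turn":[0,0,0],"linear":[-70,0,-92],"fingers":1},
  {"turn":[0,0,0],"linear":[-70,0,-92],"fingers":1},
])

```text
time_s: 21.3
tcp_pos: [0.4598, 0.22, 0.2084]
tool_rot: [[-1.0, -0.0, 0.001], [-0.0, 1.0, 0.0], [-0.001, 0.0, -1.0]]
contact_force: [-0.2, -2.2, 6.8]
opening: 0.187
grip_force: 15.0
```

Emit:
step_arm([
  {"turn":[0,0,0],"linear":[0,0,0],"fingers":1},
  {"turn":[0,0,0],"linear":[0,0,0],"fingers":1},
])

```text
time_s: 21.5
tcp_pos: [0.4598, 0.22, 0.2083]
tool_rot: [[-1.0, -0.0, 0.001], [-0.0, 1.0, 0.0], [-0.001, 0.0, -1.0]]
contact_force: [0.7, -2.8, 7.6]
opening: 0.181
grip_force: 15.0
```

Emit:
step_arm([
  {"turn":[0,0,0],"linear":[0,0,15],"fingers":1},
  {"turn":[0,0,0],"linear":[0,0,45],"fingers":1},
  {"turn":[0,0,0],"linear":[0,0,85],"fingers":1},
  {"turn":[0,0,0],"linear":[8,-25,120],"fingers":1},
  {"turn":[0,0,0],"linear":[22,-65,135],"fingers":1},
  {"turn":[0,0,0],"linear":[38,-110,135],"fingers":1},
  {"turn":[0,0,0],"linear":[54,-155,135],"fingers":1},
  {"turn":[0,0,0],"linear":[70,-200,135],"fingers":1},
  {"turn":[0,0,0],"linear":[86,-245,135],"fingers":1},
  {"turn":[0,0,0],"linear":[102,-290,135],"fingers":1},
])

```text
time_s: 22.5
tcp_pos: [0.5617, -0.072, 0.3429]
tool_rot: [[-1.0, 0.0, 0.0], [0.0, 1.0, 0.0], [-0.0, 0.0, -1.0]]
contact_force: [0.2, 0.7, -0.5]
opening: 0.186
grip_force: 15.0
```

Emit:
step_arm([
  {"turn":[0,0,0],"linear":[16,-45,0],"fingers":1},
  {"turn":[0,0,0],"linear":[32,-90,0],"fingers":1},
  {"turn":[0,0,0],"linear":[48,-130,0],"fingers":1},
  {"turn":[0,0,0],"linear":[60,-155,0],"fingers":1},
  {"turn":[0,0,0],"linear":[65.5,-167,0],"fingers":1},
  {"turn":[0,0,0],"linear":[67,-168,-5],"fingers":1},
  {"turn":[0,0,0],"linear":[67.5,-168,-12],"fingers":1},
  {"turn":[0,0,0],"linear":[67.5,-168,-20],"fingers":1},
  {"turn":[0,0,0],"linear":[67.5,-168,-25],"fingers":1},
  {"turn":[0,0,0],"linear":[67.5,-168,-28],"fingers":1},
])

```text
time_s: 23.5
tcp_pos: [0.6288, -0.2371, 0.3139]
tool_rot: [[-1.0, -0.001, -0.001], [-0.001, 1.0, 0.001], [0.001, 0.001, -1.0]]
contact_force: [-0.2, -0.5, -0.3]
opening: 0.183
grip_force: 15.0
```

Emit:
step_arm([
  {"turn":[0,0,0],"linear":[0,0,0],"fingers":1},
  {"turn":[0,0,0],"linear":[0,0,-4],"fingers":1},
  {"turn":[0,0,0],"linear":[0,0,-8],"fingers":1},
  {"turn":[0,0,0],"linear":[0,0,-11],"fingers":1},
  {"turn":[0,0,0],"linear":[0,0,-13],"fingers":1},
  {"turn":[0,0,0],"linear":[0,0,-14],"fingers":1},
  {"turn":[0,0,0],"linear":[0,0,-14],"fingers":1},
  {"turn":[0,0,0],"linear":[0,0,-14],"fingers":1},
])

```text
time_s: 24.3
tcp_pos: [0.6291, -0.2381, 0.301]
tool_rot: [[-1.0, 0.0, 0.0], [0.0, 1.0, -0.0], [-0.0, -0.0, -1.0]]
contact_force: [-0.7, -0.7, 5.0]
opening: 0.183
grip_force: 15.0
```

Emit:
step_arm([
  {"turn":[0,0,0],"linear":[-1.5,0,0],"fingers":1},
  {"turn":[0,0,0],"linear":[-1.5,0,0],"fingers":1},
  {"turn":[0,0,0],"linear":[-1.5,0,0],"fingers":0.7},
  {"turn":[0,0,0],"linear":[-1.5,0,0],"fingers":0.6},
  {"turn":[0,0,0],"linear":[-1.5,0,0],"fingers":0.5},
  {"turn":[0,0,0],"linear":[-1.5,0,0],"fingers":0.5},
  {"turn":[0,0,0],"linear":[-1.5,0,15],"fingers":0.5},
  {"turn":[0,0,0],"linear":[-1.5,0,45],"fingers":0.5},
  {"turn":[0,0,0],"linear":[30,0,65],"fingers":0.4},
  {"turn":[0,0,0],"linear":[70,0,65],"fingers":0.4},
])

```text
time_s: 25.3
tcp_pos: [0.6996, -0.2385, 0.3713]
tool_rot: [[-1.0, 0.001, 0.005], [0.001, 1.0, -0.002], [-0.005, -0.002, -1.0]]
contact_force: [1.5, -0.6, 1.0]
opening: 0.594
grip_force: 0.0
```

Emit:
step_arm([
  {"turn":[0,0,0],"linear":[0,0,0],"fingers":0.4},
  {"turn":[0,0,0],"linear":[0,0,0],"fingers":0.4},
  {"turn":[0,0,0],"linear":[0,0,0],"fingers":0.4},
])

```text
time_s: 25.6
tcp_pos: [0.6983, -0.238, 0.3659]
tool_rot: [[-1.0, -0.0, -0.001], [-0.0, 1.0, 0.0], [0.001, 0.0, -1.0]]
contact_force: [0.2, 0.3, 0.6]
opening: 0.599
grip_force: 0.0
```

Run:
```python
from h import *
C['white']=((0,0,185),(180,45,255))
im,K,T=g=grab("wrist");cv2.imwrite("pics/w8.png",im); print(manip.read_state()["tcp_pos"])
print(find('lid',(.6275,-.238),z0=.093,g=g),find('stand',(.6283,-.238),g=g))
s=vision.capture("scene");cv2.imwrite("pics/s8.png",np.hstack([im,cv2.resize(s[150:280,100:260],(473,384),interpolation=cv2.INTER_CUBIC)])[:,200:])
```

```text
[ 0.69823195 -0.23806207  0.36593639]
(array([ 0.6265, -0.2371]), array([ 0.6278, -0.237 ,  0.025 ]), np.float64(0.0005), 90) (array([ 0.6273, -0.2379]), array([ 0.6282, -0.238 ,  0.0513]), np.float64(0.0004), 125)
```

View pics/s8.png

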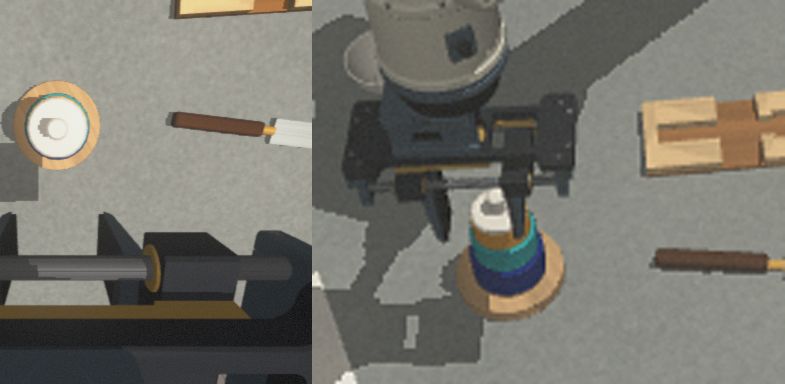

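Emit:
step_arm([
  {"turn":[0,0,0],"linear":[0,45,0],"fingers":0.4},
  {"turn":[0,0,0],"linear":[0,90,0],"fingers":0.4},
  {"turn":[0,0,0],"linear":[0,135,-10],"fingers":0.4},
  {"turn":[0,0,0],"linear":[0,175,-30],"fingers":0.4},
  {"turn":[0,0,0],"linear":[0,210,-50],"fingers":0.4},
  {"turn":[0,0,0],"linear":[0,230,-66],"fingers":0.4},
  {"turn":[0,0,0],"linear":[0,238,-66],"fingers":0.4},
  {"turn":[0,0,0],"linear":[0,238,-66],"fingers":0.4},
  {"turn":[0,0,0],"linear":[0,238,-66],"fingers":0.4},
  {"turn":[0,0,0],"linear":[0,238,-66],"fingers":0.4},
])

```text
time_s: 26.7
tcp_pos: [0.6993, -0.0015, 0.3008]
tool_rot: [[-1.0, 0.001, 0.002], [0.001, 1.0, -0.0], [-0.002, -0.0, -1.0]]
contact_force: [1.0, -0.4, -0.2]
opening: 0.6
grip_force: 0.0
```

Run:
```python
from h import *
im,K,T=g=grab("wrist");cv2.imwrite("pics/w9.png",im); print(manip.read_state()["tcp_pos"])
hsv=cv2.cvtColor(im,cv2.COLOR_BGR2HSV)
m=cv2.inRange(hsv,(3,80,20),(16,255,150)); m[210:]=0
cs=sorted(cv2.findContours(m,cv2.RETR_EXTERNAL,cv2.CHAIN_APPROX_NONE)[0],key=cv2.contourArea,reverse=True)[:2]
for c in cs:
    P=np.array([ray(K,T,p,.015)[:2] for p in c.reshape(-1,2)])*1000
    (cx,cy),(w,h),a=cv2.minAreaRect(P.astype(np.float32)); b=cv2.boxPoints(((cx,cy),(w,h),a)); print(cv2.boundingRect(c),(cx,cy),(w,h),a,b.round(1).tolist())
```

```text
[ 0.69924216 -0.00132198  0.30063579]
(0, 72, 74, 108) (640.0369873046875, -211.2727508544922) (59.6849479675293, 104.80352783203125) 64.98587799072266 [[579.9000244140625, -216.1999969482422], [674.9000244140625, -260.5], [700.0999755859375, -206.39999389648438], [605.2000122070312, -162.10000610351562]]
(157, 108, 114, 29) (625.1966552734375, -42.24388122558594) (107.68721771240234, 16.538827896118164) 83.56810760498047 [[610.9000244140625, -94.80000305175781], [627.4000244140625, -96.69999694824219], [639.4000244140625, 10.300000190734863], [623.0, 12.199999809265137]]
```

View pics/w9.png

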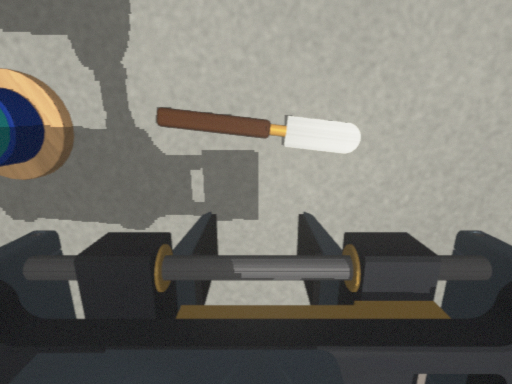

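Emit:
step_arm([
  {"turn":[0,0,0],"linear":[-45,0,0],"fingers":0.4},
  {"turn":[0,0,0],"linear":[-90,0,0],"fingers":0.4},
  {"turn":[0,0,0],"linear":[-135,0,0],"fingers":0.4},
  {"turn":[0,0,0],"linear":[-165,0,0],"fingers":0.4},
  {"turn":[0,0,0],"linear":[-169.5,0,0],"fingers":0.4},
  {"turn":[0,0,0],"linear":[-169.5,0,0],"fingers":0.4},
  {"turn":[0,0,0],"linear":[-169.5,0,0],"fingers":0.4},
])

```text
time_s: 27.45
tcp_pos: [0.5308, -0.0004, 0.3001]
tool_rot: [[-1.0, 0.0, 0.002], [0.0, 1.0, -0.0], [-0.002, -0.0, -1.0]]
contact_force: [-0.5, 0.5, 0.9]
opening: 0.601
grip_force: 0.0
```

Run:
```python
from h import *
im,K,T=g=grab("wrist");cv2.imwrite("pics/w10.png",im); print(manip.read_state()["tcp_pos"])
hsv=cv2.cvtColor(im,cv2.COLOR_BGR2HSV)
m=cv2.inRange(hsv,(5,70,60),(25,255,255)); m[205:]=0
c=max(cv2.findContours(m,cv2.RETR_EXTERNAL,cv2.CHAIN_APPROX_NONE)[0],key=cv2.contourArea)
P=np.array([ray(K,T,p,.015)[:2] for p in c.reshape(-1,2)])*1000
r=cv2.minAreaRect(P.astype(np.float32)); print(cv2.boundingRect(c),r,cv2.boxPoints(r).round(1).tolist())
```

```text
[ 5.30835617e-01 -3.66566818e-04  2.99983535e-01]
(136, 64, 265, 115) ((458.20037841796875, 11.793075561523438), (92.3638687133789, 240.64320373535156), 3.2198238372802734) [[405.29998779296875, 129.3000030517578], [418.79998779296875, -110.9000015258789], [511.1000061035156, -105.69999694824219], [497.6000061035156, 134.5]]
```

View pics/w10.png

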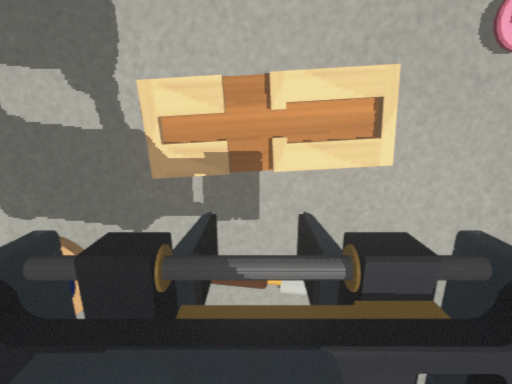

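Emit:
step_arm([
  {"turn":[0,0,-8.5],"linear":[20,-4,0],"fingers":0.4},
  {"turn":[0,0,-17],"linear":[40,-8,0],"fingers":0.4},
  {"turn":[0,0,-25.5],"linear":[60,-12,0],"fingers":0.4},
  {"turn":[0,0,-34],"linear":[80,-17,0],"fingers":0.4},
  {"turn":[0,0,-42.5],"linear":[98,-17.5,0],"fingers":0.4},
  {"turn":[0,0,-51],"linear":[98,-17.5,0],"fingers":0.4},
  {"turn":[0,0,-59.5],"linear":[98,-17.5,0],"fingers":0.4},
  {"turn":[0,0,-68],"linear":[98,-17.5,0],"fingers":0.4},
  {"turn":[0,0,-76.5],"linear":[98,-17.5,-20],"fingers":0.4},
  {"turn":[0,0,-85],"linear":[98,-17.5,-40],"fingers":0.4},
])

```text
time_s: 28.5
tcp_pos: [0.6287, -0.0177, 0.2594]
tool_rot: [[-0.081, 0.997, 0.002], [0.997, 0.081, -0.0], [-0.0, 0.002, -1.0]]
contact_force: [-0.5, 0.3, 0.2]
opening: 0.598
grip_force: 0.0
```

Emit:
step_arm([
  {"turn":[0,0,-8.4],"linear":[0,0,0],"fingers":0.4},
  {"turn":[0,0,-11.4],"linear":[0,0,0],"fingers":0.4},
  {"turn":[0,0,-11.4],"linear":[0,0,0],"fingers":0.4},
  {"turn":[0,0,-11.4],"linear":[0,0,-30],"fingers":0.4},
  {"turn":[0,0,-11.4],"linear":[0,0,-55],"fingers":0.4},
  {"turn":[0,0,-11.4],"linear":[0,0,-64],"fingers":0.4},
  {"turn":[0,0,-11.4],"linear":[0,0,-66],"fingers":0.4},
  {"turn":[0,0,-11.4],"linear":[0,0,-66],"fingers":0.4},
])

```text
time_s: 29.3
tcp_pos: [0.628, -0.0176, 0.1942]
tool_rot: [[0.111, 0.994, 0.001], [0.994, -0.111, -0.0], [0.0, 0.001, -1.0]]
contact_force: [-0.6, -0.2, -0.2]
opening: 0.597
grip_force: 0.0
```

Emit:
step_arm([
  {"turn":[0,0,0],"linear":[0,0,0],"fingers":0.7},
  {"turn":[0,0,0],"linear":[0,0,0],"fingers":1},
  {"turn":[0,0,0],"linear":[0,0,0],"fingers":1},
  {"turn":[0,0,0],"linear":[0,0,0],"fingers":1},
  {"turn":[0,0,0],"linear":[0,0,0],"fingers":1},
  {"turn":[0,0,0],"linear":[0,0,0],"fingers":1},
], squeeze=20)

```text
time_s: 29.9
tcp_pos: [0.6276, -0.0175, 0.1939]
tool_rot: [[0.111, 0.994, 0.0], [0.994, -0.111, -0.0], [-0.0, 0.0, -1.0]]
contact_force: [-0.2, -0.1, 4.1]
opening: 0.194
grip_force: 20.0
```

Emit:
step_arm([
  {"turn":[0,0,0],"linear":[0,0,15],"fingers":1},
  {"turn":[0,0,0],"linear":[0,0,40],"fingers":1},
  {"turn":[0,0,3],"linear":[-35,2,60],"fingers":1},
  {"turn":[0,0,6],"linear":[-75,4,60],"fingers":1},
  {"turn":[0,0,9.65],"linear":[-115,6,60],"fingers":1},
  {"turn":[0,0,9.65],"linear":[-150,9,60],"fingers":1},
  {"turn":[0,0,9.65],"linear":[-168.5,9.5,60],"fingers":1},
  {"turn":[0,0,9.65],"linear":[-168.5,9.5,45],"fingers":1},
  {"turn":[0,0,9.65],"linear":[-168.5,9.5,30],"fingers":1},
  {"turn":[0,0,9.65],"linear":[-168.5,9.5,30],"fingers":1},
])

```text
time_s: 30.9
tcp_pos: [0.4588, -0.008, 0.2234]
tool_rot: [[-0.057, 0.998, -0.001], [0.998, 0.057, 0.0], [0.0, -0.001, -1.0]]
contact_force: [-0.4, -1.1, 0.9]
opening: 0.193
grip_force: 20.0
```

Run:
```python
from h import *
im,K,T=g=grab("wrist"); s=vision.capture("top"); c=vision.capture("scene"); print(manip.read_state()["tcp_pos"],manip.read_state()["contact_force"])
cv2.imwrite("pics/w11.png",np.hstack([cv2.resize(im,(400,300)),cv2.resize(c[160:235,195:295],(400,300),interpolation=cv2.INTER_CUBIC)]))
```

```text
[ 0.45932992 -0.00803892  0.22448914] [0.03660207 0.89783249 0.08235399]
```

View pics/w11.png

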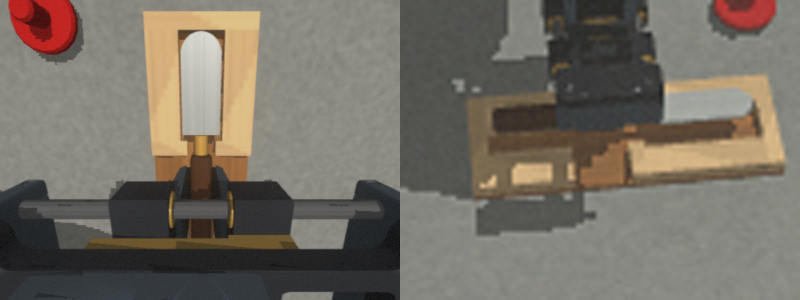

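Emit:
step_arm([
  {"turn":[0,0,0],"linear":[0,0,-8],"fingers":1},
  {"turn":[0,0,0],"linear":[0,0,-15],"fingers":1},
  {"turn":[0,0,0],"linear":[0,0,-20],"fingers":1},
  {"turn":[0,0,0],"linear":[0,0,-23],"fingers":1},
  {"turn":[0,0,0],"linear":[0,0,-24.5],"fingers":1},
  {"turn":[0,0,0],"linear":[0,0,-24.5],"fingers":1},
  {"turn":[0,0,0],"linear":[0,0,-24.5],"fingers":1},
])

```text
time_s: 31.75
tcp_pos: [0.4591, -0.008, 0.1992]
tool_rot: [[-0.057, 0.998, -0.0], [0.998, 0.057, -0.0], [-0.0, -0.0, -1.0]]
contact_force: [0.3, -0.7, -1.1]
opening: 0.197
grip_force: 20.0
```

Emit:
step_arm([
  {"turn":[0,0,0],"linear":[0,0,0],"fingers":0.75},
  {"turn":[0,0,0],"linear":[0,0,0],"fingers":0.6},
  {"turn":[0,0,0],"linear":[0,0,0],"fingers":0.5},
  {"turn":[0,0,0],"linear":[0,0,0],"fingers":0.5},
  {"turn":[0,0,0],"linear":[0,0,20],"fingers":0.5},
  {"turn":[0,0,0],"linear":[0,0,60],"fingers":0.5},
  {"turn":[0,0,0],"linear":[0,-25,100],"fingers":0.5},
  {"turn":[0,0,0],"linear":[0,-65,110],"fingers":0.5},
  {"turn":[0,0,0],"linear":[0,-70,110],"fingers":0.5},
  {"turn":[0,0,0],"linear":[0,-70,110],"fingers":0.5},
])

```text
time_s: 32.75
tcp_pos: [0.4589, -0.0788, 0.3094]
tool_rot: [[-0.055, 0.999, 0.001], [0.999, 0.055, -0.0], [-0.0, 0.001, -1.0]]
contact_force: [0.4, 0.8, -1.1]
opening: 0.501
grip_force: 0.0
```

Run:
```python
from h import *
im,K,T=g=grab("wrist"); c=vision.capture("scene"); print(manip.read_state()["tcp_pos"],manip.read_state()["contact_force"])
cv2.imwrite("pics/w12.png",np.hstack([cv2.resize(im,(400,300)),cv2.resize(c[150:270,130:290],(400,300),interpolation=cv2.INTER_CUBIC)]))
hsv=cv2.cvtColor(im,cv2.COLOR_BGR2HSV); m=cv2.inRange(hsv,(0,0,150),(180,40,255)); m[220:]=0
for x in sorted(cv2.findContours(m,cv2.RETR_EXTERNAL,cv2.CHAIN_APPROX_NONE)[0],key=cv2.contourArea)[-2:]:
    P=np.array([ray(K,T,p,.008)[:2] for p in x.reshape(-1,2)])*1000; print(cv2.minAreaRect(P.astype(np.float32)),P[P[:,1].argmax()])
```

```text
[ 0.4586806 -0.0775207  0.3087153] [ 0.14412073 -0.39462932 -0.76427223]
((303.7138977050781, -10.153244018554688), (218.1874237060547, 210.45655822753906), 3.1341612339019775) [371.04455095  98.91941512]
((621.6032104492188, 7.2823638916015625), (233.13792419433594, 210.62115478515625), 3.160228967666626) [669.32461873 115.38816048]
```

View pics/w12.png

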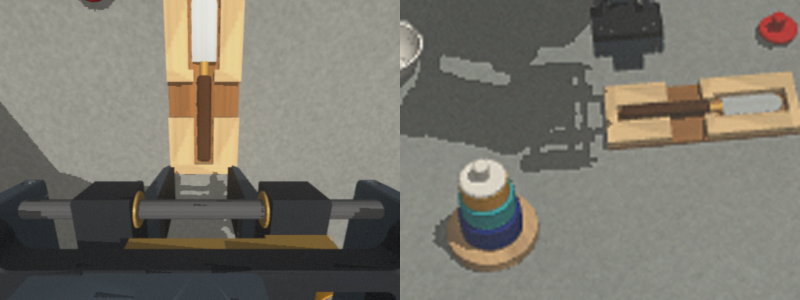

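The knife lies flat and centred in its cut-out (handle at about (203,120) in the left view). The stack stands straight with its lid on (at about (485,205) in the right view).

```bash
python3 -c "
from bench import manip; print(manip.hand_in())"
```

```text
the job is handed in; nothing more can be done
None
```

I stacked the three pots on the stand, closed them with the white lid, laid the knife in its tray cut-out and handed the job in at about 33 s; the last picture showed all of it in place, but no verdict came back.

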